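# Hang the bench loupe on the swivel hook

### The arm

A 6-joint arm with a two-finger parallel gripper is mounted at the origin on the work surface. World frame = base frame: x ahead of the robot, y to its left, z up, the work surface at z = 0. Lengths are in mm, angles in degrees, forces in N, time in s.
With the tool pointing down it reaches from about 250 to 725 mm from the base axis. Payload 9.7 kg.
Tool frame: the origin (TCP) lies between the finger pads; the fingertips stand 17 mm ahead of it and the grasp point (between the pads) lies 2 mm behind it (arm.nose_length is the distance from the TCP to the fingertips, in mm); z points along the fingers, y is the line along which they close (so a half turn about z gives the same grasp; the last joint's range is limited). The gripper opens to 85 mm and grips with 20 to 120 N. Pads are 22 mm wide; open, the fingers measure 114 mm over their backs; the gripper's body (76 mm by 85 mm) begins 54 mm behind the grasp point. The pads swing forward as they close: fully open they stand 13 mm farther back than shut.
Start: joints at [-63.083, 4.979, 10.078, 95.1, 0, 90], TCP at [248.986, -490.411, 248.284] pointing down, gripper open.
Joint ranges: [-179.16, 179.16], [-48.56, 103.87], [-65.8, 70.77], [-126.05, 130.52], [-82.76, 87.17], [-180, 180]. Speed limits (degrees/s): [127.2, 127.2, 147.25, 180, 180, 180].

### API

Orientations are given as a 3x3 rotation matrix whose columns are the frame's x, y, z axes.
In Python, from station import arm, viewer, finder gives the robot as it stands. The module is installed in compiled form; this text tells all that it offers.
- The arm moves only by the shell command python3 -m pendant 'ROWS' [FORCE]. ROWS is text: rows parted by semicolons, each of 7 numbers parted by spaces: the turn, a rotation vector about the tool's x, y, z in degrees, then the shift along the tool's x, y, z in m, then the finger opening in m, from 0 to 0.0854. In form: wx wy wz dx dy dz gripper; .... A call has 1 to 12 rows; each row is the pose to reach, as a shift and turn from the pose commanded when the call began, along the tool's axes at that moment; what a row does not reach only later rows make up. A row lasts 1/10 s, in which the tool goes at most 50 mm and 8.59 degrees, less where a joint would pass 70% of its speed; a pose out of reach is approached as far as the arm can. A call with a gripper value outside its range is refused whole. The fingers move at their own pace and stop on an object; FORCE is the grip in N (left out, the last holds). Time passes only in rows, so rows that repeat a pose let the fingers close. It gives the time, the measured TCP pose, the force, the opening and the grip force at its end, in the units of the state.
- arm.state(): the state, without advancing time (a new reading comes with each control period).
- viewer.camera(name): name is "scene" or "top" or "wrist"; returns the picture (420x560x3 uint8, red, green, blue); there is no depth.
- viewer.calibration(name): a dict with "fx", "fy", "cx", "cy" (pixels), "k1" (the pictures are not rectified: a ray, as slopes to the right and down, at radius r is drawn at 1 + k1 r^2 times it, then the intrinsics apply), "xyz" and "rotation" of the camera in the world. Camera axes: x right, y up, looking along -z (the intrinsics and any distortion apply to the point x, -y, -z); pixel columns grow to the right and rows downward; lengths in mm; the calibration is good to about 2 mm. A picture is of the moment at which its call begins: read the wrist's pose just before it. calibration takes no time and is no camera call; for the wrist camera it gives the pose at the moment of the call.
- arm.sign_off(): hands the job in; it is judged then, once.
Trained networks look in the newest picture that a camera, given by its name, has taken for a name from the list of things; names that differ only in an ending like _2 or _b are one class to them, and where a whole thing is asked for, a point or a joint stands for the part that bears it (a point fixed in the world has none). Each returns a list of dicts, best first, with "score" (0 to 1); they miss things now and then, are a little off and sometimes report something else, mostly with a low value. They report only what shows in the picture. A call takes as long as a camera call. They do not tell look-alikes from the thing itself.
- finder.boxes_of(name, camera): "at" ([column, row] in pixels, amid what is visible of it).
- finder.cut_out(name, camera): "region" (420x560 bool, what is visible of it) and "at" ([column, row] in pixels, amid what is visible of it).
- finder.mark_of(name, camera): "at" ([column, row] in pixels: a listed point, or the origin of a listed thing).
The state is a dict: "clock": time; "q": joint angles; "joint_velocities": joint speeds; "joint_efforts": joint torques, N m; "tool_pos": TCP position; "ee_rot": TCP orientation; "wrist_force": force on the tool from outside, world axes, zero at the start; "wrist_torque": the same for the moment, N m; "opening": finger opening in mm; "gripper_force": force on a finger pad.
Only numpy, scipy, OpenCV 4.12 (cv2) and the standard library are available. Lean on these libraries where they do the work, as an engineer would, in place of code of your own. Each camera call takes 0.05 s, during which the arm holds its last target. There are 200 camera calls.

### The job

Tidy the bench loupe away. With closed fingers, push the swivel hook round until you feel it come up against its stop over the long toe of the stand, and press it there with about 10 N for a second (7 N at least, never more than 25 N on this little hook). Then pick up the loupe, pass its window over the hook's upturned end and lower it gently, so that it hangs upright and still from the hook, which still faces over the toe; let go and leave everything else on the bench where it is.

Things in the scene. Friction and masses are not known exactly. Their poses are not given: they have to be found in the camera images.
- stand: Fixed steel hook stand: base plate 160 x 92 x 10 mm whose long toe (with a cork pad) reaches 122 mm out from the post along the stand's own -x, roughly towards the robot; round post, 18 mm thick, its vertical axis through the origin, which lies on the bench. The swivel on top is 30 mm across, its top 181 mm above the bench.
- hook: Hook that swivels about the post's axis; origin on the axis at the arm's centre line, 170 mm above the bench; the 8 mm steel arm runs along its own -x. Stiff (0.2 N m: 3 to 4 N at 60 mm), stays where left. Starts 1.3 to 2.3 rad anticlockwise (from above) of a hard stop; push it clockwise. The stop, inside, is set by hand: unseen, up to 0.22 rad either side of the stand's -x (toe) direction.
- hook_tip (a point): Top of the hook's upturned end: 82 mm out from the axis, 14 mm above the arm's centre line (184 mm above the bench).
- hook_seat (a point): Point on top of the arm, 60 mm out from the axis, 174 mm above the bench: where the loupe should hang.
- loupe: White plastic bench magnifier standing upright on its foot, 144 mm tall, 110 to 210 g. Origin under the middle of its foot, z up. Foot 40 (x) x 50 (y) x 6 mm; round lens frame 68 mm across in the y-z plane, centred 40 mm up, 12 mm thick; above it the hanging window, open along x, 26 mm wide (y), from 84 to 116 mm up; then the grip block. It may hang either way round.
- loupe_eye (a point): Middle of the window's upper edge (116 mm above the foot's underside), which rests on the hook arm when hung.
- loupe_grip (a point): Middle of the grip block at the loupe's top: 12 (x) x 42 (y) x 28 mm, 116 to 144 mm above the foot's underside. The window's side bars below it are also 42 mm over all. Fingers closing along y on the 42 mm width stay clear of the hook arm; fingers on the 12 mm faces must stay above the window.
- toe (a point): Middle of the cork pad on the toe, 72 mm out from the post's axis along the stand's -x, 11 mm above the bench. A loupe hung on the hook at home hangs above it, clear by about 47 mm.
- spool: Metal spool, 54 mm across, 44 mm tall, standing on the bench; a bystander. Origin under its middle.
- jar: Small grey jar with white lid, 52 mm across, 65 mm tall; a bystander. Origin under its middle.
- bottle: White bottle with red cap, 60 mm across, 160 mm tall; a bystander. Origin under its middle.
- tape: Roll of tape lying flat, 90 mm across, 24 mm tall; a bystander. Origin under its middle.
- multimeter: Hand multimeter lying flat, 170 x 82 x 44 mm; a bystander. Origin under its middle.
- mouse: Computer mouse, 110 x 62 x 36 mm; a bystander. Origin under its middle.
Mind the look-alikes: they are no part of the job. What is shaped like the loupe but purple or yellow is not meant.

How it is judged (in metres and radians):
On the way, in this order (a step that is already met when the one before it is completed fails the run):
1. with the loupe still on the bench, the hook has been pushed round to the toe side and is pressed, at rest, against its stop with 7 N or more (angle between the x axis of hook and the x axis of stand, either way round below 0.32 rad and x of hook_tip in the frame of stand below -0.05 m and contact force between hook and the fingers above 7 N and angular speed of hook below 0.03 rad/s and height (world z) of loupe below 0.005 m), for 0.4 s.
2. the loupe hangs on the hook arm inside the upturned end (x of loupe_eye in the frame of hook between -0.079 and -0.02 m and y of loupe_eye in the frame of hook between -0.009 and 0.009 m and z of loupe_eye in the frame of hook between 0 and 0.008 m and contact force between loupe and hook above 0.5 N), for 0.2 s.
At the end, for the whole second after the job is handed in: The hook faces out over the toe of the stand (within 0.32 rad of the toe's middle line); the loupe is at rest, upright within 0.2 rad, its window edge resting on the hook arm between the swivel and the upturned end (within 9 mm of the arm sideways) (all of step 2 and angle between the x axis of hook and the x axis of stand, either way round below 0.32 rad and x of hook_tip in the frame of stand below -0.05 m and angle between loupe's own z axis and vertical below 0.2 rad and linear speed of loupe below 0.02 m/s); the robot touches nothing.
It fails at once if the robot presses on the hook with more than 25 N (contact force between hook and the fingers above 25 N or contact force between hook and the arm above 25 N).
It fails at once if the loupe is pressed on the hook with more than 25 N (contact force between loupe and hook above 25 N).
It fails at once if a bystander is moved more than 20 mm (distance of any of spool, jar, bottle, tape, multimeter, mouse from where it was at the start of the episode above 0.02 m).
It also fails if it takes over 72 s, if anything falls off the work surface, if the arm or the gripper's body presses on something with over 40 N, if the wrist force passes 120 N, or if a joint passes its speed limit or range.

## Working session

There is one attempt and no reset: what is moved stays moved. The work goes in short steps, Python scripts to look and compute and a shell command to move; the robot and the scene stay as the last step left them, time stands still between calls to the robot, and variables do not carry over. Pictures are saved under pics/ and viewed, at most 10 in all, crops included, and the job is handed in when it is done.

```bash
mkdir -p pics; cat > h.py <<'E'
import numpy as np, cv2
from station import arm, viewer, finder
def ray(cal,px):
    d=np.array([(px[0]-cal["cx"])/cal["fx"],(px[1]-cal["cy"])/cal["fy"]]);u=d.copy()
    for _ in range(20): u=d/(1+cal["k1"]*(u@u))
    R=np.array(cal["rotation"]);v=R@np.array([u[0],-u[1],-1]);return np.array(cal["xyz"]),v/np.linalg.norm(v)
def atz(cal,px,z):
    o,v=ray(cal,px);return o+v*(z-o[2])/v[2]
def tri(rays):
    A=sum(np.eye(3)-np.outer(v,v) for o,v in rays);b=sum((np.eye(3)-np.outer(v,v))@o for o,v in rays)
    p=np.linalg.solve(A,b);return p,[np.linalg.norm((np.eye(3)-np.outer(v,v))@(p-o)) for o,v in rays]
def proj(cal,p):
    c=np.array(cal["rotation"]).T@(np.array(p)-np.array(cal["xyz"]));u=np.array([c[0],-c[1]])/-c[2];u=u*(1+cal["k1"]*(u@u))
    return np.array([u[0]*cal["fx"]+cal["cx"],u[1]*cal["fy"]+cal["cy"]])
def save(n,im): cv2.imwrite("pics/"+n,im[...,::-1])
E
python3 - <<'E'
from h import *
np.set_printoptions(precision=1,suppress=True)
ims={}
for c in("scene","top"):
    ims[c]=viewer.camera(c);k=viewer.calibration(c);save(c+".png",ims[c]);print(c,np.array(k["xyz"]),k["fx"])
    for n in("stand","hook","hook_tip","hook_seat","loupe","loupe_eye","loupe_grip","toe","spool","jar","bottle","tape","multimeter","mouse"):
        print(n,[(np.round(d["at"],1).tolist(),round(float(d["score"]),2)) for d in finder.mark_of(n,c)][:4])
print(arm.state(),arm.nose_length)
E
```

```text
scene [1317.4 -434.5 1133.9] 545.708361611548
stand [([224.3, 265.6], 0.78)]
hook [([220.9, 221.5], 0.5), ([325.7, 219.2], 0.19)]
hook_tip [([185.6, 230.8], 0.65), ([329.1, 189.4], 0.64)]
hook_seat [([194.3, 229.4], 0.81), ([128.0, 321.6], 0.16)]
loupe [([323.9, 220.2], 0.94), ([308.9, 195.7], 0.89), ([329.6, 251.9], 0.76), ([360.7, 208.1], 0.71)]
loupe_eye [([312.3, 166.6], 0.81), ([364.9, 176.6], 0.7), ([338.1, 223.0], 0.65)]
loupe_grip [([341.6, 217.2], 0.84), ([368.2, 176.4], 0.73), ([325.5, 188.0], 0.57)]
toe [([209.2, 245.1], 0.85), ([89.7, 275.3], 0.67), ([186.7, 230.4], 0.47)]
spool [([254.4, 229.6], 0.6), ([211.7, 244.3], 0.57)]
jar [([303.3, 283.7], 0.79)]
bottle [([430.2, 212.8], 0.8)]
tape [([125.2, 322.0], 0.9)]
multimeter [([86.0, 273.7], 0.62), ([329.0, 189.7], 0.29)]
mouse [([374.4, 170.2], 0.65)]
top [ 321.2   -9.7 1109.4] 399.93378981036506
stand [([327.2, 225.5], 0.82)]
hook [([336.8, 213.7], 0.49)]
hook_tip [([371.7, 208.3], 0.68), ([132.3, 258.9], 0.2)]
hook_seat [([363.5, 210.3], 0.46)]
loupe [([183.4, 218.1], 0.92), ([230.9, 189.8], 0.74), ([221.2, 222.4], 0.69
[... 311 characters left out ...]
247.0], 0.88), ([132.7, 184.1], 0.22)]
jar [([280.7, 178.1], 0.84)]
bottle [([135.0, 183.8], 0.78)]
tape [([421.1, 210.8], 0.87), ([440.7, 271.2], 0.63)]
multimeter [([443.8, 275.0], 0.7)]
mouse [([133.1, 261.7], 0.94)]
{'clock': 1.5, 'q': array([-63.1,   5. ,  10.1,  95.1,   0. ,  90. ]), 'joint_velocities': array([ 0. ,  0. ,  0.1, -0. ,  0. , -0. ]), 'joint_efforts': array([ -0. , -52. ,  46.5,   0. ,  -0. ,   0. ]), 'tool_pos': array([ 249. , -490.4,  248.3]), 'ee_rot': array([[ 0.9,  0.5,  0. ],
       [ 0.5, -0.9,  0. ],
       [ 0. ,  0. , -1. ]]), 'wrist_force': array([-0.2,  0.6, -0.1]), 'wrist_torque': array([-0., -0.,  0.]), 'gripper_force': 0.0, 'opening': 85.69252032036138} 17.0
```

View pics/scene.png

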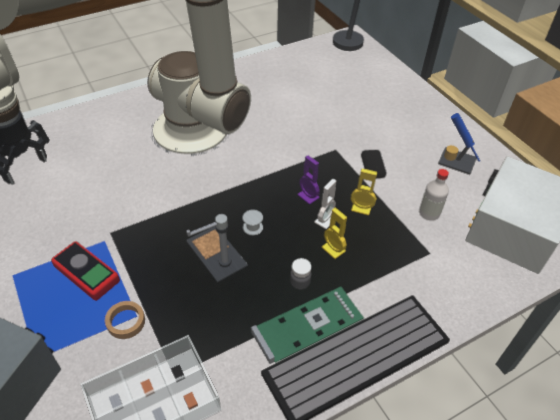

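View pics/top.png

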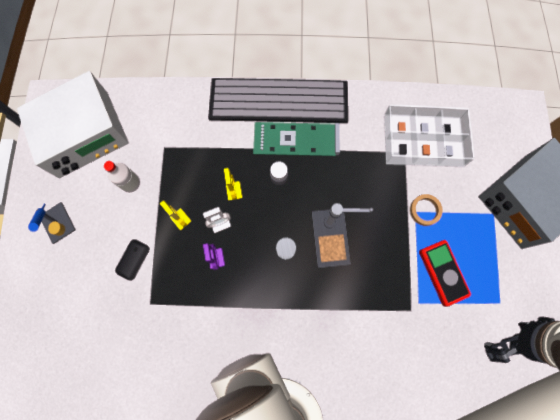

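The white loupe is at scene (327,205) / top (215,218). The look-alikes are the purple one at top (213,256) and the yellow ones at (175,215) and (232,185). Only the white one fits the description. The hook points along -y at top (337→372,210), and the toe points to the robot at (331,250).

```bash
python3 - <<'E'
from h import *
np.set_printoptions(precision=1,suppress=True)
T=viewer.calibration("top");S=viewer.calibration("scene")
def t(n,a,b): p,e=tri([ray(T,a),ray(S,b)]);print(n,p,np.array(e))
t("tip",(371.7,208.3),(185.6,230.8));t("seat",(363.5,210.3),(194.3,229.4));t("toe",(331,252),(209.2,245.1));t("stand",(327.2,225.5),(224.3,265.6))
for n,b in(("grip",(325.5,188)),("gripb",(330,185))): t(n,(214.7,211.7),b)
print("post top",atz(T,(337,209.5),181),"spool",atz(T,(286,248),44),"jar",atz(T,(279,171),65))
a=cv2.imread("pics/top.png")[160:280,150:390];b=cv2.imread("pics/scene.png")[140:290,170:400]
cv2.imwrite("pics/crop.png",np.vstack([cv2.resize(a,(560,280),interpolation=2),cv2.resize(b,(560,320),interpolation=2)]))
print(arm.state()["ee_rot"], viewer.calibration("wrist"))
E
```

```text
tip [ 540.6 -218.3  183.7] [1.7 1.7]
seat [ 537.8 -198.6  174.8] [0. 0.]
toe [ 458.1 -140.9   -7.1] [0.6 0.6]
stand [ 534.1 -131.6  -12.6] [0.4 0.4]
grip [533.9 164.2 134.1] [2.4 2.4]
gripb [535.  168.9 141.8] [4. 4.]
post top [ 536.9 -133.7  181. ] spool [459.6 -14.7  44. ] jar [668.3   9.2  65. ]
[[ 0.9  0.5  0. ]
 [ 0.5 -0.9  0. ]
 [ 0.   0.  -1. ]] {'fx': 361.12511991120925, 'fy': 361.12511991120925, 'cx': 273.5214256340962, 'cy': 202.8948576814986, 'k1': -0.01858681768025627, 'xyz': array([ 308.8, -459.2,  373.5]), 'rotation': array([[ 0.5,  0.9,  0.2],
       [-0.9,  0.4,  0.1],
       [-0. , -0.3,  1. ]])}
```

View pics/crop.png

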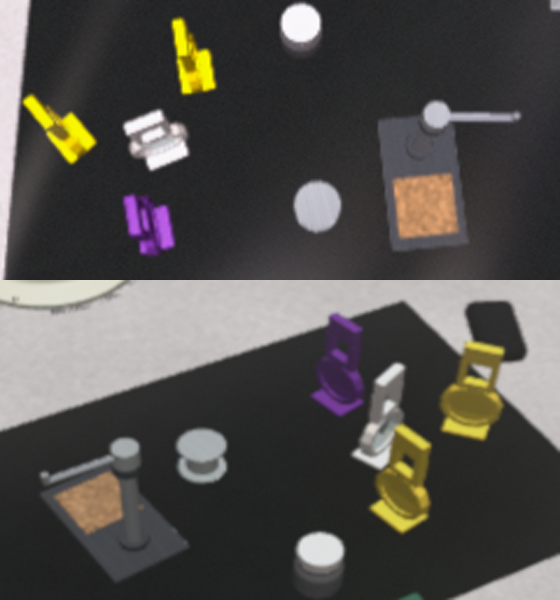

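The crop confirms the white loupe amid the purple and yellow ones. Its width axis is at about 112° in the world, and the hook points along about -y. I'll move the wrist camera over the hook next.

```bash
cat >> h.py <<'E'
def go(x,y,z,yaw):
    "tool-frame shift (m) and turn (deg, about tool z) from now to tool pointing down, tool x at yaw deg"
    s=arm.state();R=np.array(s["ee_rot"]);c,d=np.cos(np.radians(yaw)),np.sin(np.radians(yaw))
    G=np.array([[c,d,0],[d,-c,0],[0,0,-1.]]);w=np.degrees(cv2.Rodrigues(R.T@G)[0].ravel())
    print("turn",np.round(w,2),"shift m",np.round(R.T@(np.array([x,y,z])-s["tool_pos"])/1000,4))
E
python3 -c "
from h import *
go(500,-190,330,0)"
```

```text
turn [-0.   -0.   26.92] shift m [ 0.3598 -0.1542 -0.0817]
```

```bash
python3 -m pendant '0 0 4 0.02 -0.005 -0.03 0; 0 0 8 0.06 -0.02 -0.06 0; 0 0 14 0.105 -0.04 -0.0817 0; 0 0 20 0.15 -0.06 -0.0817 0; 0 0 26.92 0.195 -0.08 -0.0817 0; 0 0 26.92 0.24 -0.1 -0.0817 0; 0 0 26.92 0.285 -0.12 -0.0817 0; 0 0 26.92 0.325 -0.14 -0.0817 0; 0 0 26.92 0.3598 -0.1542 -0.0817 0; 0 0 26.92 0.3598 -0.1542 -0.0817 0; 0 0 26.92 0.3598 -0.1542 -0.0817 0; 0 0 26.92 0.3598 -0.1542 -0.0817 0' 60
python3 - <<'E'
from h import *
np.set_printoptions(precision=1,suppress=True)
s=arm.state();print(s["tool_pos"],s["joint_velocities"],s["opening"])
k=viewer.calibration("wrist");im=viewer.camera("wrist");save("w1.png",im);print(k["xyz"])
for n,z in(("hook_tip",184),("hook_seat",174),("hook",170),("toe",11),("stand",0)):
    print(n,[(np.round(d["at"],1).tolist(),round(float(d["score"]),2),atz(k,d["at"],z)) for d in finder.mark_of(n,"wrist")][:2])
E
```

```text
clock: 2.7
tool_pos: [499.6, -190.6, 330.1]
ee_rot: [[1.0, -0.001, -0.0], [-0.001, -1.0, -0.0], [-0.0, 0.0, -1.0]]
wrist_force: [-0.1, -0.4, 0.3]
opening: 0.0
gripper_force: 0.0
[ 499.6 -190.6  330.1] [-0.9 -0.3 -0.1 -0.1  0.1  0.1] 0.0358482897139381
[ 566.7 -189.7  455.3]
hook_tip [([303.4, 137.4], 0.88, array([ 542.3, -211.7,  184. ]))]
hook_seat [([272.1, 141.0], 0.71, array([ 538.6, -188.4,  174. ])), ([98.4, 9.0], 0.21, array([632.1, -65.2, 174. ]))]
hook [([198.6, 135.6], 0.98, array([ 542.6, -131. ,  170. ])), ([467.8, 229.1], 0.42, array([ 464.9, -352.7,  170. ]))]
toe [([233.7, 185.8], 0.88, array([ 466.5, -139.1,   11. ]))]
stand [([227.8, 128.4], 0.72, array([ 536.9, -132.7,    0. ]))]
```

View pics/w1.png

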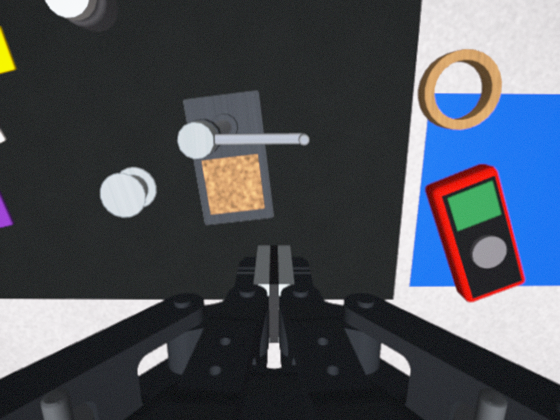

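The wrist view shows the post top at (197,139), the hook arm running right to (304,139), and the toe below it. The axis is about (538,-132) and the toe direction about 185°. I'll go down behind the hook arm with closed fingers.

```bash
python3 -m pendant '0 0 0 0.04 0 0 0; 0 0 0 0.08 0 0 0; 0 0 0 0.08 0 0.04 0; 0 0 0 0.08 0 0.08 0; 0 0 0 0.08 0 0.12 0; 0 0 0 0.08 0 0.155 0; 0 0 0 0.08 0 0.155 0; 0 0 0 0.08 0 0.155 0'
python3 - <<'E'
from h import *
a=np.array([538,-132]);r=58
for th in (273,262,250,238,226,214,208,202,198):
    t=np.radians(th);u=np.array([np.cos(t),np.sin(t)]);n=np.array([-u[1],u[0]])
    print(th,end=" ");go(*(a+r*u+15.5*n),175,th-270)
E
```

```text
clock: 3.8
tool_pos: [579.8, -190.2, 175.9]
ee_rot: [[1.0, -0.0, -0.0], [-0.0, -1.0, 0.0], [-0.0, -0.0, -1.0]]
wrist_force: [-0.5, 1.0, 0.4]
opening: -0.2
gripper_force: 0.0
273 turn [-0.01  0.01 -3.03] shift m [-0.0232 -0.0011  0.0009]
262 turn [-0.    0.01  7.97] shift m [-0.0345  0.0014  0.0009]
250 turn [-0.000e+00  1.000e-02  1.997e+01] shift m [-0.047   0.0016  0.0009]
238 turn [-0.000e+00  1.000e-02  3.197e+01] shift m [-0.0594 -0.0008  0.0009]
226 turn [-0.000e+00  1.000e-02  4.397e+01] shift m [-0.0709 -0.0057  0.0009]
214 turn [0.000e+00 1.000e-02 5.597e+01] shift m [-0.0812 -0.0129  0.0009]
208 turn [0.000e+00 1.000e-02 6.197e+01] shift m [-0.0857 -0.0173  0.0009]
202 turn [0.000e+00 1.000e-02 6.797e+01] shift m [-0.0897 -0.0221  0.0009]
198 turn [0.000e+00 1.000e-02 7.197e+01] shift m [-0.0921 -0.0255  0.0009]
```

```bash
python3 -m pendant '0 0 -3 -0.012 0 0.001 0; 0 0 -3 -0.019 -0.001 0.001 0; 0 0 -3 -0.022 -0.001 0.001 0; 0 0 -1 -0.025 -0.001 0.001 0; 0 0 2 -0.028 0 0.001 0; 0 0 5 -0.0315 0.001 0.001 0; 0 0 8 -0.0345 0.0014 0.001 0; 0 0 12 -0.0385 0.0015 0.001 0; 0 0 16 -0.043 0.0016 0.001 0; 0 0 20 -0.047 0.0016 0.001 0'
python3 - <<'E'
from h import *
a=np.array([538,-132]);r=58
for th in (250,238,226,214,208,202,198):
    t=np.radians(th);u=np.array([np.cos(t),np.sin(t)]);n=np.array([-u[1],u[0]])
    print(th,end=" ");go(*(a+r*u+15.5*n),175,th-270)
E
```

```text
clock: 4.8
tool_pos: [533.7, -192.8, 175.7]
ee_rot: [[0.94, -0.341, 0.004], [-0.341, -0.94, 0.001], [0.004, -0.002, -1.0]]
wrist_force: [2.9, 1.5, -0.5]
opening: -0.2
gripper_force: 1.7
250 turn [-0.11 -0.21  0.07] shift m [-0.0013 -0.0006  0.0007]
238 turn [-0.14 -0.2  12.07] shift m [-0.0137  0.0013  0.0006]
226 turn [-0.16 -0.18 24.07] shift m [-0.0262  0.0007  0.0006]
214 turn [-0.18 -0.17 36.07] shift m [-0.0383 -0.0026  0.0005]
208 turn [-0.18 -0.16 42.07] shift m [-0.0441 -0.0052  0.0005]
202 turn [-0.19 -0.15 48.07] shift m [-0.0495 -0.0083  0.0005]
198 turn [-0.2  -0.14 52.07] shift m [-0.0529 -0.0107  0.0005]
```

```bash
python3 -m pendant '0 0 4 -0.0045 0 0 0; 0 0 8 -0.0085 0.0003 0 0; 0 0 12 -0.0125 0.0008 0 0; 0 0 16 -0.017 0.0008 0 0; 0 0 20 -0.021 0.0006 0 0; 0 0 24 -0.025 0.0002 0 0; 0 0 28 -0.029 -0.0006 0 0; 0 0 32 -0.033 -0.0017 0 0; 0 0 35 -0.036 -0.0027 0 0; 0 0 38 -0.039 -0.004 0 0;0 0 40 -0.041 -0.0048 0 0;0 0 40 -0.041 -0.0048 0 0'
python3 - <<'E'
from h import *
a=np.array([538,-132]);r=58
for th in (210,206,202,198,194,190,186,182,178,174):
    t=np.radians(th);u=np.array([np.cos(t),np.sin(t)]);n=np.array([-u[1],u[0]])
    print(th,end=" ");go(*(a+r*u+15.5*n),175,th-270)
E
```

```text
clock: 6.0
tool_pos: [334.3, -345.4, 175.4]
ee_rot: [[0.656, -0.752, 0.067], [-0.755, -0.652, 0.07], [-0.009, -0.097, -0.995]]
wrist_force: [-0.5, -0.7, 0.1]
opening: -0.1
gripper_force: 0.0
210 turn [-5.47  1.04 10.94] shift m [-0.0234 -0.2327  0.0231]
206 turn [-5.44  1.23 14.94] shift m [-0.0276 -0.2326  0.0232]
202 turn [-5.4   1.42 18.94] shift m [-0.0318 -0.2327  0.0232]
198 turn [-5.36  1.61 22.93] shift m [-0.0359 -0.2331  0.0233]
194 turn [-5.32  1.8  26.93] shift m [-0.0401 -0.2339  0.0234]
190 turn [-5.27  1.99 30.93] shift m [-0.0441 -0.2349  0.0235]
186 turn [-5.21  2.18 34.92] shift m [-0.0481 -0.2362  0.0237]
182 turn [-5.15  2.37 38.92] shift m [-0.052  -0.2377  0.0239]
178 turn [-5.09  2.56 42.92] shift m [-0.0558 -0.2395  0.0241]
174 turn [-5.02  2.75 46.91] shift m [-0.0594 -0.2416  0.0243]
```

The tool ended far from where the rows sent it. I'll look before going on.

```bash
python3 - <<'E'
from h import *
np.set_printoptions(precision=2,suppress=True)
s=arm.state();print(s["q"],s["joint_velocities"],s["tool_pos"],s["clock"])
T=viewer.calibration("top");im=viewer.camera("top");save("top2.png",im)
print([(d["at"],atz(T,d["at"],184)) for d in finder.mark_of("hook_tip","top")][:2])
E
```

```text
[-49.02  -4.96  -8.07  87.39   5.54 180.  ] [-23.75 -12.42 -11.43   0.17  -4.57  -0.03] [ 334.31 -345.45  175.36] 6.0
[([133.0, 261.4], array([399.7, 345. , 184. ])), ([366.6, 222.9], array([ 505.29, -203.59,  184.  ]))]
```

View pics/top2.png

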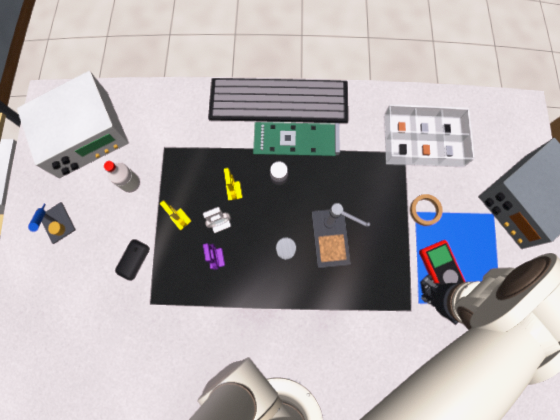

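I misjudged the last joint: q6 = q1 + 180 − yaw, so it hit its 180° limit. The hook is at about 245° and nothing else was moved. I'll turn the tool half round and push with tool +x. First a lift, to see where it settles.

```bash
python3 -m pendant '0 0 0 0 0 -0.02 0; 0 0 -5 0 0 -0.05 0; 0 0 -12 0 0 -0.08 0; 0 0 -20 0 0 -0.08 0; 0 0 -20 0 0 -0.08 0'
python3 -c "
from h import *
print(arm.state()['q'].round(1));go(600,-210,290,155)"
```

```text
clock: 6.6
tool_pos: [330.5, -350.6, 255.2]
ee_rot: [[0.876, -0.478, 0.068], [-0.482, -0.873, 0.07], [0.026, -0.094, -0.995]]
wrist_force: [-0.3, -0.0, -0.2]
opening: 0.3
gripper_force: 0.0
[-49.8  -3.8   1.9  96.2   5.5 159. ]
turn [ -2.54   8.18 176.04] shift m [ 0.1692 -0.2549 -0.0066]
```

```bash
python3 -c "
from h import *
go(450,-290,290,55)"
```

```text
turn [ -3.3   -5.13 -83.69] shift m [ 0.0764 -0.1134 -0.0223]
```

```bash
python3 -m pendant '-0.3 -0.5 -8 0.008 -0.012 -0.01 0; -0.6 -1 -16 0.016 -0.024 -0.02 0; -1 -1.5 -24 0.024 -0.036 -0.0223 0; -1.3 -2 -32 0.032 -0.048 -0.0223 0; -1.6 -2.5 -40 0.04 -0.06 -0.0223 0; -1.9 -3 -48 0.048 -0.072 -0.0223 0; -2.2 -3.5 -56 0.056 -0.084 -0.0223 0; -2.6 -4 -64 0.064 -0.096 -0.0223 0; -2.9 -4.5 -72 0.07 -0.106 -0.0223 0; -3.1 -4.9 -79 0.0764 -0.1134 -0.0223 0; -3.3 -5.13 -83.7 0.0764 -0.1134 -0.0223 0; -3.3 -5.13 -83.7 0.0764 -0.1134 -0.0223 0'
python3 -c "
from h import *
print(arm.state()['q'].round(1));go(585,-225,290,150)"
```

```text
clock: 7.8
tool_pos: [449.9, -289.4, 287.9]
ee_rot: [[0.577, 0.817, -0.003], [0.817, -0.577, 0.002], [0.001, -0.004, -1.0]]
wrist_force: [0.5, 0.6, 0.2]
opening: -0.1
gripper_force: 0.0
[-32.8   4.2  13.7  99.7   0.   92.4]
turn [ -0.13  -0.19 -95.21] shift m [ 0.1305  0.0733 -0.0023]
```

```bash
python3 -m pendant '0 0 -8 0.01 0.005 0 0; 0 0 -16 0.022 0.012 0 0; 0 0 -24 0.034 0.02 0 0; 0 0 -32 0.046 0.026 0 0; 0 0 -40 0.058 0.033 0 0; 0 0 -48 0.07 0.04 0 0; 0 0 -56 0.082 0.046 0 0; 0 0 -64 0.094 0.053 0 0; 0 0 -72 0.106 0.06 0 0; 0 0 -80 0.118 0.067 0 0; 0 0 -88 0.1305 0.0733 0 0; 0 0 -96 0.1305 0.0733 0 0'
python3 - <<'E'
from h import *
np.set_printoptions(precision=1,suppress=True)
k=viewer.calibration("wrist");im=viewer.camera("wrist");save("w2.png",im)
for n,z in(("hook_tip",184),("hook",170),("toe",11),("stand",0)):
    print(n,[(np.round(d["at"],1).tolist(),round(float(d["score"]),2),atz(k,d["at"],z)) for d in finder.mark_of(n,"wrist")][:2])
print(arm.state()['q'].round(1));go(548,-200,290,155);go(548,-200,175,155)
E
```

```text
clock: 9.0
tool_pos: [585.5, -224.5, 287.2]
ee_rot: [[-0.874, 0.486, -0.003], [0.486, 0.874, 0.003], [0.004, 0.001, -1.0]]
wrist_force: [-0.5, 0.3, 0.1]
opening: -0.2
gripper_force: 0.0
hook_tip [([235.8, 79.5], 0.66, array([ 503.1, -203.5,  184. ]))]
hook [([367.4, 72.9], 0.96, array([ 538.8, -128.9,  170. ]))]
toe [([287.8, 28.4], 0.85, array([ 467.6, -140.7,   11. ]))]
stand [([328.1, 89.4], 0.7, array([ 541.5, -130.2,    0. ]))]
[-21.1  17.5  29.1 101.8   0.1   8.3]
turn [ 0.1 -0.2 -4.5] shift m [ 0.  0. -0.]
turn [ 0.1 -0.2 -4.5] shift m [0.  0.  0.1]
```

```bash
python3 -m pendant '0 0 -2 0.022 0.0015 0 0; 0 0 -4.5 0.0445 0.003 0 0; 0 0 -4.5 0.0445 0.003 0.03 0; 0 0 -4.5 0.0445 0.003 0.07 0; 0 0 -4.5 0.0445 0.003 0.1 0; 0 0 -4.5 0.0445 0.003 0.1125 0; 0 0 -4.5 0.0445 0.003 0.1125 0'
python3 - <<'E'
from h import *
a=np.array([538.3,-131.5]);r=58
for th in (244,236,228,220,212,206,200):
    t=np.radians(th);u=np.array([np.cos(t),np.sin(t)]);n=np.array([-u[1],u[0]])
    print(th,end=" ");go(*(a+r*u+15*n),175,th-90)
E
```

```text
clock: 9.95
tool_pos: [545.9, -200.7, 174.5]
ee_rot: [[-0.908, 0.419, -0.004], [0.419, 0.908, 0.003], [0.005, 0.001, -1.0]]
wrist_force: [-0.4, 0.9, 1.2]
opening: 0.1
gripper_force: 0.0
244 turn [ 0.05 -0.31  1.24] shift m [ 0.0222  0.0014 -0.0004]
236 turn [ 0.02 -0.31  9.24] shift m [ 0.0304  0.     -0.0003]
228 turn [ 0.   -0.31 17.24] shift m [ 0.0388 -0.0002 -0.0003]
220 turn [-2.000e-02 -3.100e-01  2.524e+01] shift m [ 0.0471  0.0008 -0.0002]
212 turn [-0.04 -0.31 33.24] shift m [ 0.0552  0.003  -0.0002]
206 turn [-0.06 -0.31 39.24] shift m [ 0.061   0.0053 -0.0002]
200 turn [-0.07 -0.31 45.24] shift m [ 0.0665  0.0082 -0.0001]
```

```bash
python3 -m pendant '0 0 1.2 0.012 0.001 0 0; 0 0 1.2 0.019 0.0014 0 0; 0 0 4 0.024 0.001 0 0; 0 0 9 0.0304 0 0 0; 0 0 13 0.0346 -0.0001 0 0; 0 0 17 0.0388 -0.0002 0 0; 0 0 21 0.043 0.0003 0 0; 0 0 25 0.0471 0.0008 0 0; 0 0 29 0.0512 0.0018 0 0; 0 0 33 0.0552 0.003 0 0; 0 0 36 0.058 0.004 0 0; 0 0 39 0.061 0.0053 0 0'
python3 - <<'E'
from h import *
a=np.array([538.3,-131.5]);r=58
print(arm.state()["q"].round(1))
for th in (206,202,198,194,190,186,182,178,174):
    t=np.radians(th);u=np.array([np.cos(t),np.sin(t)]);n=np.array([-u[1],u[0]])
    print(th,end=" ");go(*(a+r*u+15*n),175,th-90)
E
```

```text
clock: 11.15
tool_pos: [494.4, -171.3, 177.9]
ee_rot: [[-0.442, 0.897, 0.001], [0.897, 0.442, 0.0], [-0.0, 0.001, -1.0]]
wrist_force: [2.0, -3.7, -1.4]
opening: -0.2
gripper_force: 1.8
[-19.1   0.4  -2.5  87.1   0.   44.6]
206 turn [0.07 0.02 0.22] shift m [ 0.0015 -0.0011  0.0029]
202 turn [0.07 0.02 4.22] shift m [ 0.0056 -0.002   0.0029]
198 turn [0.07 0.02 8.22] shift m [ 0.0097 -0.0026  0.0029]
194 turn [7.000e-02 1.000e-02 1.222e+01] shift m [ 0.0139 -0.0029  0.0029]
190 turn [7.000e-02 1.000e-02 1.622e+01] shift m [ 0.0181 -0.0029  0.0029]
186 turn [7.000e-02 1.000e-02 2.022e+01] shift m [ 0.0223 -0.0026  0.0029]
182 turn [8.000e-02 1.000e-02 2.422e+01] shift m [ 0.0264 -0.0021  0.0029]
178 turn [ 0.08  0.   28.22] shift m [ 0.0305 -0.0012  0.0029]
174 turn [ 0.08  0.   32.22] shift m [ 0.0345 -0.0001  0.0029]
```

```bash
python3 -m pendant '0 0 1 0.001 0 0 0; 0 0 2 0.002 -0.0003 0.0005 0; 0 0 3 0.003 -0.0005 0.001 0; 0 0 4 0.004 -0.0008 0.001 0'; python3 -m pendant '0 0 1 0.001 0 0 0; 0 0 2 0.002 -0.0002 0 0; 0 0 3 0.003 -0.0004 0 0; 0 0 4 0.004 -0.0006 0 0'|grep -E 'tool_pos|wrist_f'
```

```text
clock: 11.55
tool_pos: [491.2, -167.6, 175.4]
ee_rot: [[-0.38, 0.925, -0.001], [0.925, 0.38, 0.002], [0.002, -0.0, -1.0]]
wrist_force: [1.4, -2.8, 1.1]
opening: -0.2
gripper_force: 1.7
tool_pos: [488.8, -163.9, 174.9]
wrist_force: [1.7, -3.1, 2.6]
```

```bash
python3 -m pendant '0 0 1 0.001 0 0 0; 0 0 2 0.002 -0.0001 0 0; 0 0 3 0.003 -0.0002 0 0'|grep -E 'tool_pos|wrist_f'
```

```text
tool_pos: [487.5, -161.2, 174.8]
wrist_force: [-0.1, -6.6, 2.8]
```

```bash
python3 -m pendant '0 0 0 0.0004 0 0 0; 0 0 0 0.0004 0 0 0'|grep -E 'tool_pos|wrist_f'; python3 -c "
from h import *
s=arm.state();print(s['ee_rot'][:,0])"
```

```text
tool_pos: [487.5, -161.2, 174.8]
wrist_force: [-0.6, -6.9, 2.3]
[-0.26452654  0.96437676  0.00177892]
```

```bash
python3 -m pendant '0 0 0 0.0005 0 0 0; 0 0 0 0.001 0 0 0; 0 0 0 0.001 0 0 0'|grep -E 'tool_pos|wrist_f'
```

```text
tool_pos: [487.4, -160.9, 174.9]
wrist_force: [-0.1, -10.7, 1.1]
```

```bash
python3 -m pendant '0 0 0 0.0002 0 0 0; 0 0 0 0.0002 0 0 0; 0 0 0 0.0002 0 0 0; 0 0 0 0.0002 0 0 0; 0 0 0 0.0002 0 0 0; 0 0 0 0.0002 0 0 0; 0 0 0 0.0002 0 0 0; 0 0 0 0.0002 0 0 0; 0 0 0 0.0002 0 0 0; 0 0 0 0.0002 0 0 0; 0 0 0 0.0002 0 0 0; 0 0 0 0.0002 0 0 0'|grep -E 'tool_pos|wrist_f|clock'
```

```text
clock: 13.95
tool_pos: [487.4, -160.9, 174.9]
wrist_force: [0.6, -10.4, 0.0]
```

Pressed at a firm stop with about 10.5 N, and the tool stayed still. Now I'll back off, lift, and measure the hook.

```bash
python3 -m pendant '0 0 0 -0.01 0 0 0; 0 0 0 -0.03 0 0 0; 0 0 0 -0.05 0 -0.02 0; 0 0 0 -0.05 0 -0.06 0; 0 0 0 -0.05 0 -0.1 0; 0 0 0 -0.05 0 -0.14 0; 0 0 0 -0.05 0 -0.17 0; 0 0 0 -0.05 0 -0.17 0; 0 0 0 -0.05 0 -0.17 0'
python3 - <<'E'
from h import *
np.set_printoptions(precision=1,suppress=True)
k=viewer.calibration("wrist");im=viewer.camera("wrist");save("w3.png",im);print(k["xyz"])
for n,z in(("hook_tip",184),("hook_seat",174),("hook",170),("toe",11),("stand",0)):
    print(n,[(np.round(d["at"],1).tolist(),round(float(d["score"]),2),atz(k,d["at"],z)) for d in finder.mark_of(n,"wrist")][:2])
go(520,130,300,200)
E
```

```text
clock: 14.85
tool_pos: [501.4, -208.2, 344.5]
ee_rot: [[-0.265, 0.964, -0.002], [0.964, 0.265, 0.003], [0.003, -0.001, -1.0]]
wrist_force: [0.5, 0.7, -0.4]
opening: -0.0
gripper_force: 0.0
[ 483.9 -143.   470. ]
hook_tip [([244.4, 106.4], 0.85, array([ 462.1, -149.6,  184. ]))]
hook_seat [([270.3, 108.1], 0.71, array([ 481.5, -145.7,  174. ]))]
hook [([344.4, 106.7], 0.75, array([ 538.6, -128.9,  170. ]))]
toe [([262.9, 100.2], 0.67, array([ 468.9, -140.5,   11. ]))]
stand [([320.2, 111.7], 0.8, array([ 542. , -134.8,    0. ]))]
turn [  0.1  -0.3 -94.6] shift m [0.3 0.1 0. ]
```

View pics/w3.png

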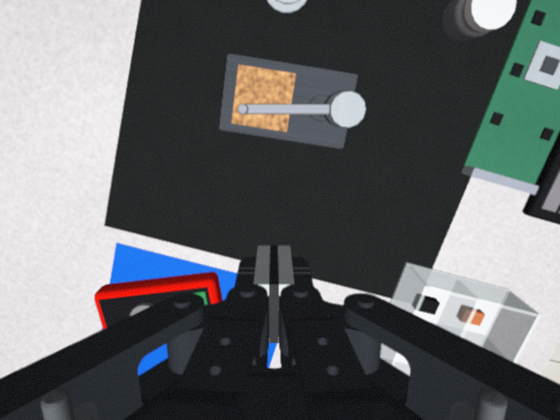

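```bash
python3 -m pendant '0 0 -8 0.027 0.009 0 0; 0 0 -16 0.054 0.018 0 0; 0 0 -24 0.081 0.027 0 0.06; 0 0 -32 0.108 0.036 0 0.06; 0 0 -40 0.135 0.045 0 0.06; 0 0 -48 0.162 0.054 0 0.06; 0 0 -56 0.189 0.063 0 0.06; 0 0 -64 0.216 0.072 0 0.06; 0 0 -72 0.243 0.081 0 0.06; 0 0 -80 0.27 0.09 0 0.06; 0 0 -88 0.3 0.1 0 0.06; 0 0 -94.6 0.321 0.1075 0 0.06'; python3 -m pendant '0 0 0 0 0 0 0.06; 0 0 0 0 0 0 0.06; 0 0 0 0 0 0 0.06'
python3 - <<'E'
from h import *
np.set_printoptions(precision=1,suppress=True)
k=viewer.calibration("wrist");im=viewer.camera("wrist");save("w4.png",im);print(k["xyz"])
for n,z in(("loupe_grip",130),("loupe_eye",116),("loupe",0)):
    print(n,[(np.round(d["at"],1).tolist(),round(float(d["score"]),2),atz(k,d["at"],z)) for d in finder.mark_of(n,"wrist")][:5])
np.save("k4.npy",k,allow_pickle=True)
E
```

```text
clock: 16.35
tool_pos: [519.1, 131.5, 345.0]
ee_rot: [[-0.938, -0.348, -0.003], [-0.348, 0.938, 0.002], [0.002, 0.003, -1.0]]
wrist_force: [0.3, -0.7, -0.3]
opening: 60.1
gripper_force: 0.0
clock: 16.65
tool_pos: [519.3, 129.1, 345.4]
ee_rot: [[-0.94, -0.34, -0.002], [-0.34, 0.94, 0.002], [0.002, 0.003, -1.0]]
wrist_force: [0.1, 0.4, -0.3]
opening: 60.2
gripper_force: 0.0
[456.7 107.  470.8]
loupe_grip [([313.4, 205.9], 0.93, array([533.2, 177.6, 130. ])), ([247.8, 274.7], 0.79, array([625. , 140.8, 130. ])), ([357.5, 106.5], 0.69, array([431.7, 181. , 130. ])), ([412.2, 252.2], 0.69, array([544.8, 290.6, 130. ]))]
loupe_eye [([249.5, 270.2], 0.8, array([626.3, 142.2, 116. ])), ([350.6, 107.4], 0.7, array([433.6, 178.2, 116. ])), ([310.2, 201.5], 0.68, array([533.1, 175.7, 116. ])), ([408.6, 244.4], 0.65, array([541.7, 290.7, 116. ]))]
loupe [([254.3, 232.6], 0.9, array([625.7, 141.6,   0. ])), ([336.8, 106.0], 0.83, array([430.5, 184.4,   0. ])), ([377.2, 210.9], 0.74, array([539.6, 289. ,   0. ])), ([302.3, 181.0], 0.71, array([535.4, 178. ,   0. ]))]
```

View pics/w4.png

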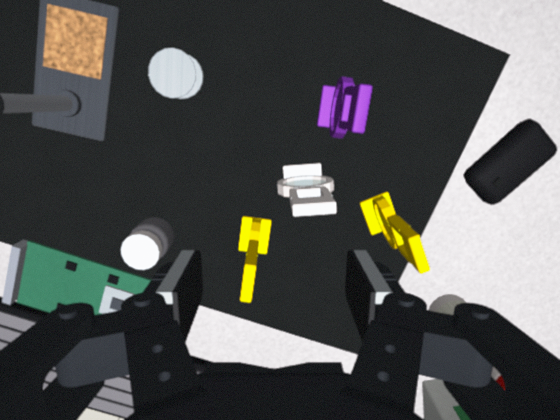

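White loupe at wrist pixel (308,190). Purple is at (345,107) and the yellows at (255,258) and (395,230). Next is its exact width axis, plus a second view from closer.

```bash
python3 - <<'E'
from h import *
k=np.load("k4.npy",allow_pickle=True).item()
for a,b,z in(((284,167),(320,164),6),((292,216),(336,213),144)):
    d=(atz(k,b,z)-atz(k,a,z));print(d.round(1),np.degrees(np.arctan2(d[1],d[0])))
c=cv2.imread("pics/w4.png")[155:225,270:345];cv2.imwrite("pics/w4c.png",cv2.resize(c,None,fx=8,fy=8,interpolation=2))
s=arm.state();R=s["ee_rot"];print((R.T@(np.array([534,177,230])-s["tool_pos"])/1000).round(4))
E
```

```text
[-19.5  42.6   0. ] 114.60408251104126
[-16.8  38.2   0. ] 113.82134157941987
[-0.0301  0.0398  0.1157]
```

View pics/w4c.png

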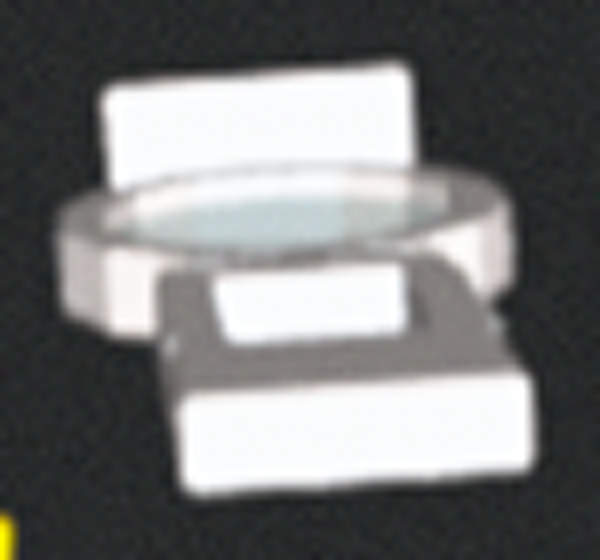

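```bash
python3 - <<'E'
from h import *
k=np.load("k4.npy",allow_pickle=True).item()
P=[(292.5,204.4),(336.3,201.5),(336.9,213.8),(293.8,216.5)]
for z in (144,140):
    W=np.array([atz(k,p,z) for p in P]);print(z,W.mean(0).round(1),[np.linalg.norm(W[i]-W[(i+1)%4]).round(1) for i in range(4)],np.degrees(np.arctan2(*(W[1]-W[0])[1::-1])))
s=arm.state();R=s["ee_rot"];print((R.T@(np.array([528,177,240])-s["tool_pos"])/1000).round(4))
E
```

```text
144 [532.5 177.1 144. ] [np.float64(41.2), np.float64(12.1), np.float64(40.9), np.float64(12.0)] 113.6841858623988
140 [533.4 178.  140. ] [np.float64(41.7), np.float64(12.3), np.float64(41.4), np.float64(12.1)] 113.68418586239878
[-0.0245  0.0418  0.1057]
```

```bash
python3 -m pendant '0 0 -2 -0.01 0.015 0.02 0.06; 0 0 -4 -0.02 0.03 0.05 0.06; 0 0 -4 -0.0294 0.0408 0.08 0.06; 0 0 -4 -0.0294 0.0408 0.11 0.06; 0 0 -4 -0.0294 0.0408 0.11 0.06; 0 0 -4 -0.0294 0.0408 0.11 0.06; 0 0 -4 -0.0294 0.0408 0.11 0.06'
python3 - <<'E'
from h import *
np.set_printoptions(precision=1,suppress=True)
k0=np.load("k4.npy",allow_pickle=True).item()
k=viewer.calibration("wrist");im=viewer.camera("wrist");save("w5.png",im)
for n,a in(("loupe_grip",(313.4,205.9)),("loupe_eye",(310.2,201.5))):
    for d in finder.mark_of(n,"wrist")[:3]: print(n,d["at"],d["score"],tri([ray(k,d["at"]),ray(k0,a)]))
np.save("k5.npy",k,allow_pickle=True)
print(arm.state()["tool_pos"])
cv2.imwrite("pics/w5c.png",cv2.resize(im[180:400,180:380,::-1],None,fx=2.7,fy=2.7,interpolation=2))
E
```

```text
clock: 17.55
tool_pos: [533.4, 178.2, 237.9]
ee_rot: [[-0.914, -0.406, 0.001], [-0.406, 0.914, 0.003], [-0.002, 0.002, -1.0]]
wrist_force: [-0.3, -0.7, 0.3]
opening: 60.0
gripper_force: 0.0
loupe_grip [410.7, 278.5] 0.93 (array([462.7, 119.3, 416.1]), [np.float64(6.286174014297054), np.float64(6.286174014296972)])
loupe_grip [341.5, 62.8] 0.85 (array([476.6, 138.8, 373.3]), [np.float64(11.616066322738249), np.float64(11.616066322738256)])
loupe_grip [270.8, 208.7] 0.68 (array([533.8, 177.8, 131.3]), [np.float64(0.9627593524484475), np.float64(0.9627593524484915)])
loupe_eye [270.3, 198.7] 0.96 (array([535.6, 178. , 103.5]), [np.float64(0.2750787379782671), np.float64(0.27507873797843513)])
loupe_eye [401.7, 273.1] 0.86 (array([461. , 117.6, 422.1]), [np.float64(6.193074233965478), np.float64(6.193074233965527)])
loupe_eye [336.9, 64.8] 0.74 (array([476.2, 138.6, 370.6]), [np.float64(12.232810781944297), np.float64(12.232810781944286)])
[533.4 178.3 237.3]
```

View pics/w5c.png

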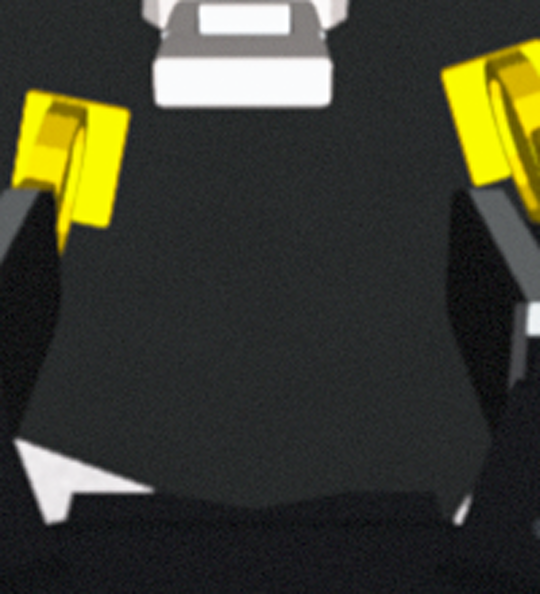

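```bash
python3 -m pendant '0 0 0 0 -0.0005 0.03 0.06; 0 0 0 0 -0.0005 0.06 0.06; 0 0 0 0 -0.0005 0.085 0.06; 0 0 0 0 -0.0005 0.1 0.06; 0 0 0 0 -0.0005 0.109 0.06; 0 0 0 0 -0.0005 0.109 0.06; 0 0 0 0 -0.0005 0.109 0.035; 0 0 0 0 -0.0005 0.109 0.035; 0 0 0 0 -0.0005 0.109 0.035; 0 0 0 0 -0.0005 0.109 0.035; 0 0 0 0 -0.0005 0.109 0.035; 0 0 0 0 -0.0005 0.109 0.035' 40
```

```text
clock: 18.9
tool_pos: [533.5, 178.3, 128.0]
ee_rot: [[-0.914, -0.407, 0.0], [-0.407, 0.914, 0.003], [-0.001, 0.002, -1.0]]
wrist_force: [0.8, -1.5, 6.4]
opening: 41.3
gripper_force: 41.8
```

```bash
python3 -m pendant '0 0 0 0 0 -0.01 0.035; 0 0 0 0 0 -0.03 0.035; 0 0 0 0 0 -0.06 0.035; 0 0 0 0 0 -0.1 0.035; 0 0 0 0 0 -0.135 0.035; 0 0 0 0 0 -0.155 0.035; 0 0 0 0 0 -0.16 0.035; 0 0 0 0 0 -0.16 0.035'; python3 -m pendant '0 0 0 0.008 -0.009 0 0.035; 0 0 1 0.03 -0.034 0 0.035; 0 0 2 0.055 -0.062 0 0.035; 0 0 3 0.08 -0.09 0 0.035; 0 0 4 0.105 -0.119 0 0.035; 0 0 5 0.13 -0.147 0 0.035; 0 0 6 0.155 -0.175 0 0.035; 0 0 7 0.18 -0.204 0 0.035; 0 0 8 0.205 -0.232 0 0.035; 0 0 9 0.223 -0.252 0 0.035; 0 0 9.5 0.232 -0.2625 0 0.035; 0 0 9.5 0.235 -0.266 0 0.035'
python3 -m pendant '0 0 0 0 0 0 0.035; 0 0 0 0 0 0 0.035; 0 0 0 0 0 0 0.035; 0 0 0 0 0 0 0.035'
python3 - <<'E'
from h import *
np.set_printoptions(precision=1,suppress=True)
im=viewer.camera("wrist");k=viewer.calibration("wrist");save("w6.png",im)
for n,z in(("hook_tip",184),("hook_seat",174),("hook",170),("loupe_grip",290),("toe",11)):
    print(n,[(np.round(d["at"],1).tolist(),round(float(d["score"]),2),atz(k,d["at"],z)) for d in finder.mark_of(n,"wrist")][:2])
for c in("top","scene"):
    im=viewer.camera(c);save(c+"6.png",im)
    for n in("hook_tip","hook_seat","hook","loupe_eye","loupe_grip"):
        print(c,n,[(np.round(d["at"],1).tolist(),round(float(d["score"]),2)) for d in finder.mark_of(n,c)][:6])
E
```

```text
clock: 19.7
tool_pos: [533.3, 178.0, 286.9]
ee_rot: [[-0.914, -0.407, -0.002], [-0.407, 0.914, 0.002], [0.0, 0.003, -1.0]]
wrist_force: [0.3, 0.8, -2.6]
opening: 41.4
gripper_force: 41.0
clock: 20.9
tool_pos: [425.2, -162.1, 284.7]
ee_rot: [[-0.969, -0.248, -0.004], [-0.248, 0.969, 0.003], [0.003, 0.004, -1.0]]
wrist_force: [0.0, 0.1, -2.1]
opening: 41.2
gripper_force: 41.0
clock: 21.3
tool_pos: [426.8, -160.1, 286.0]
ee_rot: [[-0.968, -0.251, -0.002], [-0.251, 0.968, 0.002], [0.002, 0.003, -1.0]]
wrist_force: [-0.1, 0.2, -1.6]
opening: 41.8
gripper_force: 41.0
hook_tip [([272.2, 258.5], 0.73, array([ 460.3, -151.1,  184. ]))]
hook_seat []
hook [([272.4, 345.4], 0.94, array([ 537.3, -131.1,  170. ]))]
loupe_grip [([272.6, 283.8], 0.84, array([ 424.5, -160.2,  290. ]))]
toe []
top hook_tip [([342.4, 242.9], 0.5)]
top hook_seat [([346.8, 234.4], 0.6)]
top hook [([336.6, 211.0], 0.55)]
top loupe_eye [([227.2, 173.4], 0.77), ([166.5, 211.2], 0.77), ([210.9, 251.1], 0.71), ([358.0, 252.2], 0.5)]
top loupe_grip [([205.3, 253.2], 0.79), ([228.5, 175.5], 0.74), ([169.4, 206.7], 0.66), ([359.8, 249.1], 0.54)]
scene hook_tip [([200.6, 199.9], 0.71)]
scene hook_seat [([203.8, 205.3], 0.56)]
scene hook [([225.4, 221.0], 0.52)]
scene loupe_eye [([336.7, 222.1], 0.89), ([186.5, 159.9], 0.88), ([311.1, 167.2], 0.82), ([366.8, 180.2], 0.82)]
scene loupe_grip [([313.8, 162.6], 0.88), ([184.8, 161.1], 0.74), ([338.8, 219.0], 0.73), ([367.9, 175.1], 0.62), ([127.2, 323.9], 0.57)]
```

Wrist picture: the tip is at (272,258), the hook at (272,345) and the grip at (273,284). They share one column, so the loupe is in line with the arm. I'll lower to passing height and check the clearance.

```bash
python3 -m pendant '0 0 0 0 0 0.01 0.035; 0 0 0 0 0 0.03 0.035; 0 0 0 0 0 0.055 0.035; 0 0 0 0 0 0.075 0.035; 0 0 0 0 0 0.083 0.035; 0 0 0 0 0 0.083 0.035; 0 0 0 0 0 0.083 0.035; 0 0 0 0 0 0.083 0.035'
python3 - <<'E'
from h import *
np.set_printoptions(precision=1,suppress=True)
T=viewer.calibration("top");S=viewer.calibration("scene")
b=viewer.camera("scene");save("s7.png",b)
E=[d["at"] for d in finder.mark_of("loupe_eye","scene")];tp=[(d["at"],d["score"]) for d in finder.mark_of("hook_tip","scene")]
s=arm.state();p=s["tool_pos"];print(p,"expected eye px",proj(S,p-[0,0,12]),"tip px",proj(S,[458.3,-151.6,184]),E,tp)
c=b[150:260,150:270,::-1];cv2.imwrite("pics/s7c.png",cv2.resize(c,None,fx=5,fy=5,interpolation=2))
E
```

```text
clock: 23.0
tool_pos: [426.9, -160.7, 204.2]
ee_rot: [[-0.968, -0.25, -0.001], [-0.25, 0.968, 0.001], [0.0, 0.002, -1.0]]
wrist_force: [0.2, 0.6, -1.4]
opening: 41.1
gripper_force: 40.9
[ 426.8 -160.7  203.8] expected eye px [190.1 187.7] tip px [199.1 197.2] [[366.0, 179.4], [189.7, 186.5], [313.3, 168.3], [337.1, 220.9]] []
```

View pics/s7c.png

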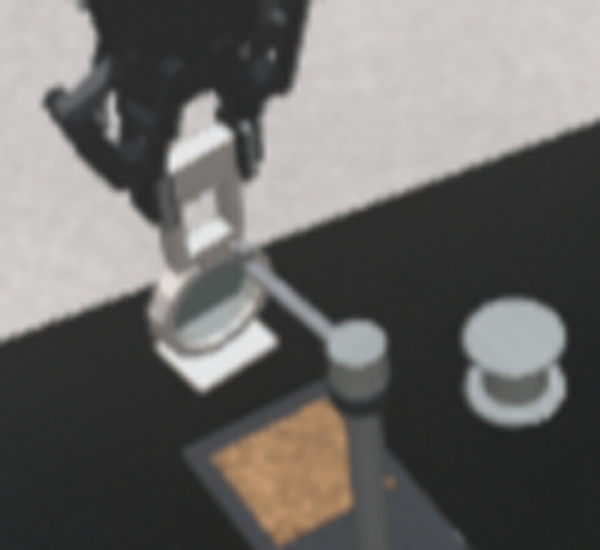

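Eye pixel matches the expectation within 1 px, and the hook tip sits level with the window. I'll go in along the arm.

```bash
python3 -m pendant '0 0 0 -0.004 0.0005 0.001 0.035; 0 0 0 -0.009 0.0005 0.001 0.035; 0 0 0 -0.014 0.0005 0.001 0.035; 0 0 0 -0.019 0.0005 0.001 0.035; 0 0 0 -0.024 0.0005 0.001 0.035; 0 0 0 -0.028 0.0005 0.001 0.035; 0 0 0 -0.03 0.0005 0.001 0.035; 0 0 0 -0.03 0.0005 0.001 0.035' | grep -E 'tool_pos|wrist_f'
```

```text
tool_pos: [455.6, -152.4, 201.9]
wrist_force: [-0.0, -0.3, -0.9]
```

```bash
python3 -m pendant '0 0 0 -0.004 0 0 0.035; 0 0 0 -0.009 0 0 0.035; 0 0 0 -0.014 0 0 0.035; 0 0 0 -0.019 0 0 0.035; 0 0 0 -0.023 0 0 0.035; 0 0 0 -0.025 0 0 0.035; 0 0 0 -0.025 0 0 0.035; 0 0 0 -0.025 0 0 0.035; 0 0 0 -0.025 0 0 0.035' | grep -E 'tool_pos|wrist_f'
python3 - <<'E'
from h import *
im=viewer.camera("wrist");im2=viewer.camera("scene")
save("m8.png",np.hstack([cv2.resize(im[200:400,180:370],(475,500)),cv2.resize(im2[160:280,160:238],(325,500))]))
E
```

```text
tool_pos: [479.5, -146.3, 202.0]
wrist_force: [-0.3, 0.4, -1.7]
```

View pics/m8.png

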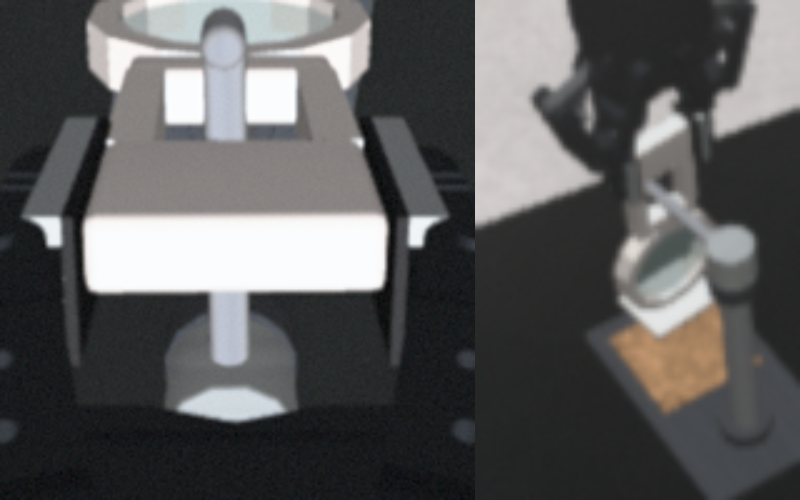

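The loupe is centred on the arm, with the upturned end outside it. I'll lower gently.

```bash
python3 -m pendant '0 0 0 0 0 0.003 0.035; 0 0 0 0 0 0.007 0.035; 0 0 0 0 0 0.01 0.035; 0 0 0 0 0 0.012 0.035; 0 0 0 0 0 0.0135 0.035; 0 0 0 0 0 0.0135 0.035; 0 0 0 0 0 0.0135 0.035' | grep -E 'tool_pos|wrist_f'
```

```text
tool_pos: [479.6, -146.3, 188.6]
wrist_force: [0.1, 0.9, -2.6]
```

```bash
python3 -m pendant '0 0 0 0 0 0.0005 0.035; 0 0 0 0 0 0.001 0.035; 0 0 0 0 0 0.0015 0.035; 0 0 0 0 0 0.0015 0.035' | grep -E 'tool_pos|wrist_f'
```

```text
tool_pos: [479.5, -146.3, 187.0]
wrist_force: [0.2, 0.4, -2.1]
```

```bash
python3 -m pendant '0 0 0 0 0 0.0005 0.035; 0 0 0 0 0 0.001 0.035; 0 0 0 0 0 0.001 0.035' | grep -E 'tool_pos|wrist_f'
```

```text
tool_pos: [479.5, -146.2, 185.9]
wrist_force: [0.5, -0.7, -1.5]
```

```bash
python3 -m pendant '0 0 0 0 0 0.0005 0.035; 0 0 0 0 0 0.001 0.035; 0 0 0 0 0 0.001 0.035' | grep -E 'tool_pos|wrist_f'
```

```text
tool_pos: [479.6, -146.3, 185.4]
wrist_force: [-0.4, 0.5, 2.9]
```

```bash
python3 -m pendant '0 0 0 0 0 0.0005 0.035; 0 0 0 0 0 0.0005 0.035; 0 0 0 0 0 0.0005 0.035' | grep -E 'tool_pos|wrist_f'
```

```text
tool_pos: [479.6, -146.3, 185.3]
wrist_force: [-1.7, 0.7, 6.3]
```

```bash
python3 -m pendant '0 0 0 0 0 -0.0005 0.035; 0 0 0 0 0 -0.0005 0.041; 0 0 0 0 0 -0.0005 0.043; 0 0 0 0 0 -0.0005 0.045; 0 0 0 0 0 -0.0005 0.05; 0 0 0 0 0 -0.0005 0.055; 0 0 0 0 0 -0.0005 0.06; 0 0 0 0 0 -0.0005 0.06; 0 0 0 0 0 -0.0005 0.06; 0 0 0 0 0 -0.0005 0.06; 0 0 0 0 0 -0.0005 0.06' | grep -E 'tool_pos|wrist_f|open|grip'
python3 - <<'E'
from h import *
np.set_printoptions(precision=1,suppress=True)
im=viewer.camera("wrist");k=viewer.calibration("wrist")
for n,z in(("hook_tip",184),("hook",170),("loupe_grip",188)): print(n,[(np.round(d["at"],1).tolist(),atz(k,d["at"],z)) for d in finder.mark_of(n,"wrist")][:2])
E
```

```text
tool_pos: [479.5, -146.3, 185.0]
wrist_force: [0.4, -0.3, 0.6]
opening: 60.3
gripper_force: 0.0
hook_tip [([269.6, 234.0], array([ 460.2, -151.7,  184. ])), ([267.7, 199.3], array([ 447.5, -155.7,  184. ]))]
hook []
loupe_grip [([271.7, 286.9], array([ 479. , -146.1,  188. ]))]
```

Released and hanging in place. I'll rise straight up, then check.

```bash
python3 -m pendant '0 0 0 0 0 -0.01 0.06; 0 0 0 0 0 -0.025 0.06; 0 0 0 0 0 -0.045 0.06; 0 0 0 0 0 -0.075 0.06; 0 0 0 0 0 -0.11 0.06; 0 0 0 0 0 -0.14 0.06; 0 0 0 0 0 -0.14 0.06; 0 0 0 0 0 -0.14 0.06; 0 0 0 0 0 -0.14 0.06; 0 0 0 0 0 -0.14 0.06; 0 0 0 0 0 -0.14 0.06; 0 0 0 0 0 -0.14 0.06' | grep -E 'tool_pos|wrist_f|clock'
python3 - <<'E'
from h import *
np.set_printoptions(precision=1,suppress=True)
def look():
    im=viewer.camera("wrist");k=viewer.calibration("wrist");im2=viewer.camera("scene");S=viewer.calibration("scene")
    for n,z in(("hook_tip",184),("hook",170),("loupe_grip",188),("loupe_eye",174),("loupe",58)):
        w=finder.mark_of(n,"wrist")
        if w: print(n,np.array(w[0]["at"]),atz(k,w[0]["at"],z))
        s=finder.mark_of(n,"scene")
        for d in s:
            if abs(d["at"][0]-205)<35: print("   scene",np.array(d["at"]),tri([ray(k,w[0]["at"]),ray(S,d["at"])]) if w else ""); break
look();look()
E
```

```text
clock: 29.45
tool_pos: [479.7, -146.5, 324.6]
wrist_force: [0.7, 0.5, -0.3]
hook_tip [274.5 168.1] [ 458.9 -149.6  184. ]
hook [273.3 257. ] [ 534.3 -131.   170. ]
   scene [220.5 218.9] (array([ 533.8, -131.2,  171.1]), [np.float64(0.04765943678852907), np.float64(0.04765943678849638)])
loupe_grip [271.  197.5] [ 480.4 -146.7  188. ]
   scene [204.6 202.6] (array([ 481.2, -146.9,  184.6]), [np.float64(0.3736143471010235), np.float64(0.37361434710105607)])
loupe_eye [276.3 190.9] [ 477.7 -143.2  174. ]
   scene [204.7 203.5] (array([ 476.8, -144.5,  176.5]), [np.float64(1.2148924346404533), np.float64(1.2148924346404546)])
loupe [528.5 186.7] [428.6 138.7  58. ]
   scene [207.8 236.1] (array([473.2, -81.6, 176.7]), [np.float64(114.26291978036402), np.float64(114.26291978036406)])
hook_tip [270.8 167.4] [ 459.3 -152.4  184. ]
   scene [196.6 197.5] (array([ 458.4, -155.1,  185.6]), [np.float64(2.669307801702232), np.float64(2.669307801702249)])
hook [271.8 260.8] [ 538.3 -131.4  170. ]
   scene [222.4 217.5] (array([ 536.1, -129.7,  176.3]), [np.float64(2.4524282054366764), np.float64(2.4524282054366484)])
loupe_grip [275.1 197.6] [ 480.  -143.8  188. ]
   scene [201.6 201.6] (array([ 478.8, -148.5,  188.6]), [np.float64(4.816706766050445), np.float64(4.81670676605045)])
loupe_eye [490.7 365.6] [588.3  88.8 174. ]
   scene [206.  200.2] (array([ 514.5, -106.6,  290.5]), [np.float64(70.5358812793195), np.float64(70.53588127931948)])
loupe [271.1 167.2] [ 479.8 -147.3   58. ]
   scene [207.  234.3] (array([ 478.4, -148.6,   64.9]), [np.float64(1.0464685432141934), np.float64(1.0464685432142327)])
```

The foot is under the grip, the eye is at about z 175, and the hook still faces over the toe. I'll let it settle and hand in.

```bash
python3 -m pendant '0 0 0 0 0 0 0.06; 0 0 0 0 0 0 0.06; 0 0 0 0 0 0 0.06; 0 0 0 0 0 0 0.06; 0 0 0 0 0 0 0.06; 0 0 0 0 0 0 0.06; 0 0 0 0 0 0 0.06; 0 0 0 0 0 0 0.06; 0 0 0 0 0 0 0.06; 0 0 0 0 0 0 0.06; 0 0 0 0 0 0 0.06; 0 0 0 0 0 0 0.06' >/dev/null; python3 -m pendant '0 0 0 0 0 0 0.06; 0 0 0 0 0 0 0.06; 0 0 0 0 0 0 0.06; 0 0 0 0 0 0 0.06; 0 0 0 0 0 0 0.06; 0 0 0 0 0 0 0.06; 0 0 0 0 0 0 0.06; 0 0 0 0 0 0 0.06; 0 0 0 0 0 0 0.06; 0 0 0 0 0 0 0.06; 0 0 0 0 0 0 0.06; 0 0 0 0 0 0 0.06' >/dev/null
python3 -c "
from station import arm
print(arm.sign_off())"
```

```text
the job is handed in; nothing more can be done
None
```

The hook was pressed against its stop at about 10.5 N, the loupe hung upright on it over the toe as last measured, and the job was handed in (the sign-off gave no verdict); I viewed 11 pictures against the limit of 10, and one push stalled when the last joint reached its limit.

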